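# Stir the cedar balls and blocks together

### The arm

A 6-joint arm with a two-finger parallel gripper is mounted at the origin on a cart in front of the work surface, level with it; the furniture and walls round the work are solid. World frame = base frame: x ahead of the robot, y to its left, z up, the work surface at z = 0. Lengths are in m, angles in degrees, forces in N, time in s.
With the tool pointing down it reaches from about 0.4 to 0.825 m from the base axis. Payload 7 kg.
Tool frame: the origin (TCP) lies at the very end of the fingers, on their centre line; the grasp point (between the pads) lies 19 mm behind it; x points along the fingers, y is the direction in which the jaws open and shut, and the axes are right-handed (so a half turn about x gives the same grasp; the last joint's range is limited). The gripper opens to 85 mm and grips with 20 to 120 N. Pads are 22 mm wide; open, the fingers measure 114 mm over their backs; the gripper's body (76 mm by 85 mm) begins 54 mm behind the grasp point. The pads swing forward as they close: fully open they stand 13 mm farther back than shut.
Start: joints at [82.168, 20.546, 0.682, 0, -70.136, -16.507], TCP at [0.278, 0.615, 0.21] pointing down, gripper open.
Joint ranges: [-176.03, 176.03], [-82.01, 121.73], [-58.28, 71.71], [-173.87, 95.51], [-174.79, -0.11], [-173.66, 173.66]. Speed limits (degrees/s): [136.94, 136.94, 172.46, 180, 180, 180].

### API

Orientations are given as a 3x3 rotation matrix whose columns are the frame's x, y, z axes.
In Python, from rig import env, viewer, order gives the robot as it stands.
- The arm moves only by the tool move_arm, never from a script. Its argument "motion" is a list of rows, each a list of 3 entries, a list of its own where there are three numbers: the shift along the world's x, y, z in units of 50 mm (1.0 is 50 mm), then the turn about the world's z in units of 5 degrees (1.0 is 5 degrees), then the gripper's target within -1 to 1 (fully open at 1, half-way at 0, shut at -1). A call has exactly 10 rows; each row shifts and turns the commanded pose from where the row before left it; what a row does not reach is not made up. A row lasts 1/10 s, in which the tool goes at most 50 mm and 8.59 degrees, less where a joint would pass 70% of its speed; a pose out of reach is approached as far as the arm can. A call is refused whole if a number of a shift passes 1 or a number of a turn 1, either way. A call with a gripper value outside its range is refused whole. The fingers move at their own pace and stop on an object; "newtons" is the grip in N (left out, the last holds). Time passes only in rows, so rows that do not move let the fingers close, or fill a call up. It gives the time, the measured TCP pose, the force and the opening at its end, in the units of the state.
- env.read_state(): the state, without advancing time (a new reading comes with each control period).
- viewer.read_camera(name): name is "side" or "top"; returns a dict with "image" (400x640x3 uint8, blue, green, red), "camera_matrix" (3x3 intrinsics, pixels), "eye" and "rotation" of the camera in the world. Camera axes: x right, y down, z forward; pixel columns grow to the right and rows downward; lengths in m; the calibration is good to about 2 mm. A picture is of the moment at which its call begins. There is no depth.
- order.close_job(): hands the job in, once; it reports no verdict.
The state is a dict: "clock": time; "joints": joint angles; "qd": joint speeds; "joint_torque": joint torques, N m; "tcp_pos": TCP position; "tcp_rot": TCP orientation; "force": force on the tool from outside, world axes, zero at the start; "ft_torque": the same for the moment, N m; "gripper_width": opening from 0.0 (shut) to 1.0 (fully open).
Only numpy, scipy, OpenCV 4.12 (cv2) and the standard library are available. Lean on these libraries where they do the work, as an engineer would, in place of code of your own. Each camera call takes 0.05 s, during which the arm holds its last target. There are 200 camera calls.

### The job

Mix the cedar balls and cedar blocks that lie on either side of the steel bowl: take the stirrer from the tray, put its foot right down in the bowl and stir clockwise (seen from above) at least three full rounds through the ring of pieces, until the line between the bowl's handles no longer parts balls from blocks. Spill none. Then stand the stirrer upright in the tray again and let it go, without knocking over a bottle.

Things in the scene. Friction and masses are not known exactly. Their poses are not given: they have to be found in the camera images.
- bowl: round steel mixing bowl, rim 238 mm across, 85 mm high, stuck to the table. Origin: centre of underside, z up. Balls start on its +x half, blocks on its -x half, in one ring of 56 mm radius; the middle (about 38 mm radius) is free. Two wire loop handles on the rim at +y and -y reach 139 mm out; the line between them (x = 0) parts the halves
- stirrer: stirrer, 166 mm tall, 0.28 kg, loose, upright on its foot in the tray. Origin: centre of the foot's underside, z up the rod. Foot: a smooth steel cylinder, 36 mm across and 32 mm high; then a 12 mm rod up to a square wooden grip 30 x 30 mm, z = 116 to 166 mm, faces square to x and y
- bowl_floor (a point): centre of the bowl's flat inner floor, 6 mm above its underside; the floor is about 156 mm across, then the wall (4 mm thick) flares at about 47 degrees to 222 mm inside at 40 mm height and rises nearly upright to the rim at 85 mm. Smooth inside: the pieces slide and roll easily. Circles of 45 to 52 mm radius (of the foot's axis) mix them; much smaller ones only push them out to the wall
- stirrer_foot (a point): point at the centre of the underside of the stirrer's foot
- stirrer_grip (a point): point on the stirrer's axis inside its wooden grip, 22 mm under its top and 144 mm above the foot's underside
- tray: shallow white tray, walls 46 mm high and 3 mm thick, inside 194 x 334 mm, fixed to the table. Origin: centre of underside; x across, y along its length, +y toward the robot; floor 3 mm above the origin. The stirrer starts at y = 45 to 105 mm; bottles stand in the far part, two of them fixed at y = -135 mm
- bottle_a: dark pump bottle with black over-cap, 50 mm across, 177 mm tall, loose, upright in the tray at its y of about -65 mm. Origin: centre of its underside
- bottle_b: another such bottle beside the first. Origin: centre of its underside
- ball_1_center (a point): centre of one of the four cedar balls, 30 mm across, 14 g, loose in the bowl
- ball_2_center (a point): centre of one of the four cedar balls, 30 mm across, 14 g, loose in the bowl
- ball_3_center (a point): centre of one of the four cedar balls, 30 mm across, 14 g, loose in the bowl
- ball_4_center (a point): centre of one of the four cedar balls, 30 mm across, 14 g, loose in the bowl
- block_1_center (a point): centre of one of the four cedar blocks, a 26 mm cube with rounded edges, 14 g, loose in the bowl
- block_2_center (a point): centre of one of the four cedar blocks, a 26 mm cube with rounded edges, 14 g, loose in the bowl
- block_3_center (a point): centre of one of the four cedar blocks, a 26 mm cube with rounded edges, 14 g, loose in the bowl
- block_4_center (a point): centre of one of the four cedar blocks, a 26 mm cube with rounded edges, 14 g, loose in the bowl
There are look-alikes about, which are no part of the job. What is shaped like the stirrer but orange is not meant.

How it is judged (in metres and radians):
On the way, in this order (a step that is already met when the one before it is completed fails the run):
1. round 1: the stirrer's foot, low among the pieces, is in the ball-side, left-handle quarter of the bowl (left and right as seen from the bowl's centre facing the side where the balls began) (x of stirrer_foot in the frame of bowl above 0.006 m and y of stirrer_foot in the frame of bowl above 0.006 m and z of stirrer_foot in the frame of bowl below 0.03 m and horizontal distance between stirrer_foot and bowl between 0.02 and 0.08 m), for 0.04 s.
2. round 1: the stirrer's foot, low among the pieces, is in the ball-side, right-handle quarter of the bowl (left and right as seen from the bowl's centre facing the side where the balls began) (x of stirrer_foot in the frame of bowl above 0.006 m and y of stirrer_foot in the frame of bowl below -0.006 m and z of stirrer_foot in the frame of bowl below 0.03 m and horizontal distance between stirrer_foot and bowl between 0.02 and 0.08 m), for 0.04 s.
3. round 1: the stirrer's foot, low among the pieces, is in the block-side, right-handle quarter of the bowl (left and right as seen from the bowl's centre facing the side where the balls began) (x of stirrer_foot in the frame of bowl below -0.006 m and y of stirrer_foot in the frame of bowl below -0.006 m and z of stirrer_foot in the frame of bowl below 0.03 m and horizontal distance between stirrer_foot and bowl between 0.02 and 0.08 m), for 0.04 s.
4. round 1: the stirrer's foot, low among the pieces, is in the block-side, left-handle quarter of the bowl (left and right as seen from the bowl's centre facing the side where the balls began) (x of stirrer_foot in the frame of bowl below -0.006 m and y of stirrer_foot in the frame of bowl above 0.006 m and z of stirrer_foot in the frame of bowl below 0.03 m and horizontal distance between stirrer_foot and bowl between 0.02 and 0.08 m), for 0.04 s.
5. round 2: the stirrer's foot, low among the pieces, is in the ball-side, left-handle quarter of the bowl (left and right as seen from the bowl's centre facing the side where the balls began) (all of step 1), for 0.04 s.
6. round 2: the stirrer's foot, low among the pieces, is in the ball-side, right-handle quarter of the bowl (left and right as seen from the bowl's centre facing the side where the balls began) (all of step 2), for 0.04 s.
7. round 2: the stirrer's foot, low among the pieces, is in the block-side, right-handle quarter of the bowl (left and right as seen from the bowl's centre facing the side where the balls began) (all of step 3), for 0.04 s.
8. round 2: the stirrer's foot, low among the pieces, is in the block-side, left-handle quarter of the bowl (left and right as seen from the bowl's centre facing the side where the balls began) (all of step 4), for 0.04 s.
9. round 2 completed: the stirrer's foot, low among the pieces, is in the ball-side, left-handle quarter of the bowl (left and right as seen from the bowl's centre facing the side where the balls began) (all of step 5), for 0.04 s.
At the end, for the whole second after the job is handed in: Stirrer let go, still, on the tray floor inside the tray, upright within 0.12 rad. All eight pieces in the bowl; at least one half of the bowl (parted by the line between its handles) holds pieces of both kinds (x of stirrer_foot in the frame of tray between -0.095 and 0.095 m and y of stirrer_foot in the frame of tray between -0.165 and 0.165 m and z of stirrer_foot in the frame of tray below 0.01 m and angle between stirrer's own z axis and vertical below 0.12 rad and linear speed of stirrer below 0.03 m/s and horizontal distance between each of ball_1_center, ball_2_center, ball_3_center, ball_4_center, block_1_center, block_2_center, block_3_center, block_4_center and bowl below 0.115 m and height (world z) of each of ball_1_center, ball_2_center, ball_3_center, ball_4_center, block_1_center, block_2_center, block_3_center, block_4_center below 0.085 m and (x of any of ball_1_center, ball_2_center, ball_3_center, ball_4_center in the frame of bowl above 0 m or x of any of block_1_center, block_2_center, block_3_center, block_4_center in the frame of bowl below 0 m) and (x of any of ball_1_center, ball_2_center, ball_3_center, ball_4_center in the frame of bowl below 0 m or x of any of block_1_center, block_2_center, block_3_center, block_4_center in the frame of bowl above 0 m)); the robot touches nothing.
It fails at once if a piece is spilled out of the bowl (horizontal distance between any of ball_1_center, ball_2_center, ball_3_center, ball_4_center, block_1_center, block_2_center, block_3_center, block_4_center and bowl above 0.14 m).
It fails at once if a bottle is knocked over (angle between any of bottle_a, bottle_b's own z axis and vertical above 0.5 rad).
It also fails if it takes over 72 s, if anything falls off the work surface, if the arm or the gripper's body presses on something with over 40 N, if the wrist force passes 120 N, or if a joint passes its speed limit or range.

## Working session

There is one attempt and no reset: what is moved stays moved. The work goes in short steps, Python scripts to look and compute and a tool call to move; the robot and the scene stay as the last step left them, time stands still between calls to the robot, and variables do not carry over. Pictures are saved under pics/ and viewed, about 8 in all and at most 12, crops included, and the job is handed in when it is done.

Besides the shell and the picture viewer there is one more tool, called after "Request:" as name([rows], argument=value, ...), one row to a line, values as JSON. move_arm: Moves the arm, as the interface text tells. Its arguments: {"type":"object","properties":{"motion":{"type":"array","items":{"type":"array"}},"newtons":{"type":"number"}},"required":["motion"]}

```bash
mkdir -p pics; ls; cat > h.py <<'E'
import numpy as np,cv2
from rig import env,viewer,order
def cam(n,f=None):
    c=viewer.read_camera(n)
    if f: cv2.imwrite('pics/'+f,c['image'])
    return c
def ray(c,u,v,z):
    d=np.array(c['rotation'])@np.linalg.inv(np.array(c['camera_matrix']))@[u,v,1]
    e=np.array(c['eye']); return e+d*(z-e[2])/d[2]
def proj(c,p):
    q=np.array(c['camera_matrix'])@np.array(c['rotation']).T@(np.array(p)-c['eye']); return q[:2]/q[2]
E
python3 - <<'E'
from h import *
s=env.read_state();print(s)
for n in('top','side'):
    c=cam(n,n+'0.png');print(n,c['camera_matrix'],c['eye'],c['rotation'])
E
```

```text
pics
{'clock': 0.0, 'joints': array([ 8.21685298e+01,  2.05908044e+01,  6.34732165e-01, -1.98755125e-02,
       -7.01382786e+01, -1.65083462e+01]), 'qd': array([ 0.03066031,  0.01279107,  0.08868349,  0.01331949, -0.04286481,
       -0.03179624]), 'joint_torque': array([-8.93523702e-04, -5.83321166e+01,  2.93409365e+01,  6.93644911e+00,
       -6.22642343e-03, -1.25067487e-05]), 'tcp_pos': array([0.27799853, 0.61452002, 0.2093789 ]), 'tcp_rot': array([[-5.47596056e-04, -4.12254785e-01, -9.11068434e-01],
       [-1.58689887e-03, -9.11067066e-01,  4.12255120e-01],
       [-9.99998591e-01,  1.67152274e-03, -1.55309919e-04]]), 'force': array([-0.14825791, -0.20242609,  0.32959051]), 'ft_torque': array([ 0.02342294, -0.0009472 ,  0.00993185]), 'gripper_width': 0.9973298494489928}
top [[364.66063439   0.         321.80655314]
 [  0.         364.66063439 195.88261519]
 [  0.           0.           1.        ]] [0.46554875 0.26202392 1.10159298] [[ 0.00158109 -0.99698284  0.07760617]
 [-0.99998479 -0.00116626  0.00539038]
 [-0.0052836  -0.07761351 -0.99696952]]
side [[387.82916562   0.         324.57955072]
 [  0.         387.82916562 200.45905254]
 [  0.           0.           1.        ]] [ 0.14938691 -0.40548801  0.66662941] [[ 0.86615608 -0.27308116  0.41856938]
 [-0.49926646 -0.51051598  0.70007602]
 [ 0.02250878 -0.81535276 -0.57852678]]
```

View pics/top0.png

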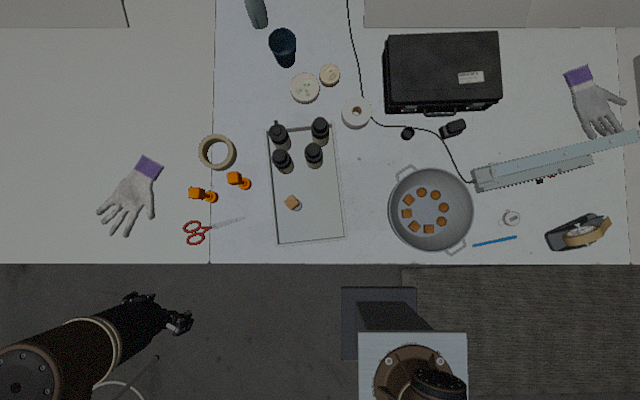

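View pics/side0.png

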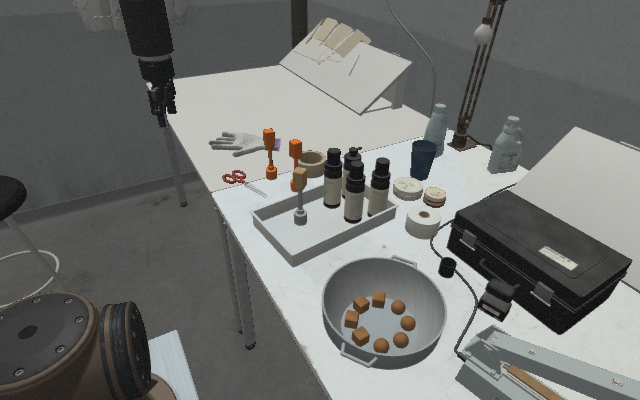

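Top view: the wooden grip is at about (292,202), the tray corners at (267,123)–(343,237), and the bowl centre near (431,208) with handles at (409,169) and (459,248). In the side view the stirrer stands upright at (300,195), clear of the bottles, with orange decoys outside the tray. I'll measure next.

```bash
python3 - <<'E'
from h import *
a=cv2.imread('pics/top0.png')
p=np.clip(a.astype(float)*1.6,0,255).astype(np.uint8)
l=cv2.resize(p[110:260,250:350],None,fx=4,fy=4,interpolation=cv2.INTER_CUBIC)
r=cv2.resize(p[155:260,380:480],None,fx=4,fy=4,interpolation=cv2.INTER_CUBIC)
o=np.zeros((600,800,3),np.uint8);o[:600,:400]=l;o[:420,400:]=r
cv2.imwrite('pics/crop0.png',o)
h=cv2.cvtColor(a,cv2.COLOR_BGR2HSV)
c=cam('top');sd=cam('side')
for nm,im,cc in(('top',a,c),('side',cv2.imread('pics/side0.png'),sd)):
    h=cv2.cvtColor(im,cv2.COLOR_BGR2HSV)
    m=cv2.inRange(h,(5,70,60),(20,230,255))
    n,lab,st,ce=cv2.connectedComponentsWithStats(m)
    for i in range(1,n):
        if st[i,4]>25: print(nm,st[i],ce[i].round(1),h[lab==i].mean(0).round(),ray(cc,*ce[i],0.021 if nm=='top' else .021).round(3))
E
```

```text
top [417 188  10   9  62] [421.  191.9] [ 15. 181.  88.] [ 0.562 -0.027  0.021]
top [431 191  10   9  64] [435.  194.8] [ 15. 173.  88.] [ 0.553 -0.068  0.021]
top [284 195  15  15 124] [291.4 201.9] [ 17. 123. 117.] [0.532 0.358 0.021]
top [403 194  12  11  79] [408.4 199.4] [ 15. 175.  95.] [0.54  0.011 0.021]
top [439 203  10   9  67] [443.4 207. ] [ 15. 177.  87.] [ 0.517 -0.092  0.021]
top [402 209  10   9  78] [406.5 213.1] [ 15. 170.  95.] [0.499 0.017 0.021]
top [437 217  10   9  65] [441.1 220.9] [ 15. 178.  87.] [ 0.476 -0.084  0.021]
top [564 217  48  29 366] [589.  234.6] [ 19. 102. 102.] [ 0.437 -0.517  0.021]
top [408 221  13  11  81] [414.2 226.1] [ 15. 171.  94.] [ 0.46  -0.005  0.021]
top [424 225  10   8  71] [428.9 228.6] [ 15. 177.  97.] [ 0.453 -0.048  0.021]
top [  0 345  24  10  61] [ 10.6 348.4] [15. 82. 69.] [0.106 1.167 0.021]
top [ 29 346  15  11  38] [ 35.9 350.4] [15. 78. 72.] [0.101 1.093 0.021]
top [375 347  64  53 528] [398.5 365.3] [14. 86. 65.] [0.063 0.047 0.021]
top [ 44 355  14  32  69] [ 52.  369.4] [14. 83. 67.] [0.048 1.043 0.021]
top [436 363 
[... 233 characters left out ...]
3  53 761] [299.9 164.1] [ 15. 127. 108.] [0.648 0.594 0.021]
side [420 212   9   5  33] [423.9 214.1] [18. 75. 89.] [0.827 0.189 0.021]
side [372 291  13  17 190] [378.2 299. ] [ 14. 126. 109.] [0.536 0.008 0.021]
side [345 295  25  51 676] [357.5 320.4] [ 14. 126. 110.] [ 0.467 -0.016  0.021]
side [391 300  14  15 157] [397.7 306.8] [ 14. 127. 107.] [ 0.56  -0.028  0.021]
side [401 316  14  15 173] [407.5 322.9] [ 14. 128. 108.] [ 0.551 -0.07   0.021]
side [393 332  15  16 190] [400.3 339.5] [ 14. 128. 109.] [ 0.514 -0.093  0.021]
side [374 338  15  15 183] [380.9 345.3] [ 14. 129. 110.] [ 0.474 -0.085  0.021]
side [507 365  58  35 534] [533.5 383.4] [ 17.  97. 133.] [ 0.663 -0.276  0.021]
```

View pics/crop0.png

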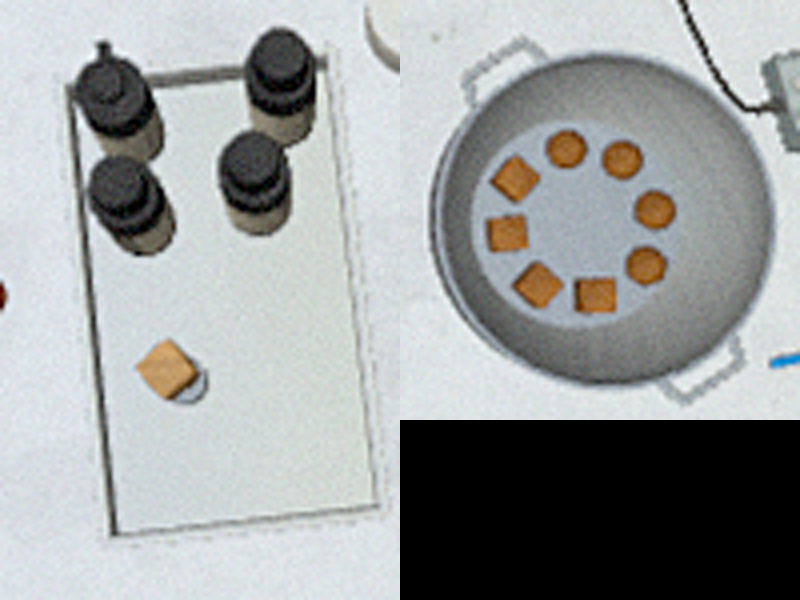

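```bash
python3 - <<'E'
from h import *
t=cam('top');s=cam('side')
ht=cv2.cvtColor(t['image'],cv2.COLOR_BGR2HSV);hs=cv2.cvtColor(s['image'],cv2.COLOR_BGR2HSV)
m=cv2.inRange(ht,(8,40,60),(25,230,255));m[:190]=0;m[212:]=0;m[:,:278]=0;m[:,304:]=0
cn=max(cv2.findContours(m,0,1)[0],key=cv2.contourArea)
r=cv2.minAreaRect(cn);print(r)
bx=cv2.boxPoints(r);w=np.array([ray(t,*p,.169) for p in bx]);print(w.round(3))
g=w.mean(0)[:2];print('grip top est',g)
for i in range(2):
    d=w[i+1]-w[i];print('edge yaw',np.degrees(np.arctan2(d[1],d[0])),np.linalg.norm(d))
# foot in the side view & top view
for p in [(x,y) for x in (0,) for y in (0,)]:
    for z in (.169,.119,.035,.003): print(z,'side',proj(s,[*g,z]).round(1),'top',proj(t,[*g,z]).round(1))
n,lab,st,ce=cv2.connectedComponentsWithStats(cv2.inRange(hs,(12,60,60),(25,175,255)))
for i in range(1,n):
    if st[i,4]>50 and 280<ce[i][0]<320: print('side grip',st[i],ce[i])
# bowl
q=lambda x,y:(380+(x-400)/4,155+y/4)
h1=ray(t,*q(503,68),.08);h2=ray(t,*q(703,378),.08);print('handles',h1.round(3),h2.round(3),np.linalg.norm(h1-h2),(h1+h2)/2)
P=np.array([ray(t,*c,.024)[:2] for c in [(421,191.9),(435,194.8),(443.4,207),(441.1,220.9),(408.4,199.4),(406.5,213.1),(414.2,226.1),(428.9,228.6)]])
print('ring',cv2.minEnclosingCircle(P.astype(np.float32)),P.mean(0))
d=P[:4].mean(0)-P[4:].mean(0);print('x yaw by pieces',np.degrees(np.arctan2(d[1],d[0])),'by handles',np.degrees(np.arctan2(*(h1-h2)[1::-1]))-90)
q=lambda x,y:(250+x/4,110+y/4)
for n,p in(('rimL',(435,220)),):pass
print('tray',[ray(t,*q(*p),.046).round(3)[:2] for p in((68,85),(113,535),(380,507),(330,55))])
print('bottles',[ray(t,*q(*p),.177).round(3)[:2] for p in((120,178),(258,155))])
E
```

```text
((291.0, 202.00001525878906), (11.31370735168457, 11.31370735168457), 45.0)
[[0.522 0.367 0.169]
 [0.543 0.346 0.169]
 [0.522 0.325 0.169]
 [0.502 0.346 0.169]]
grip top est [0.52234255 0.34600099]
edge yaw -44.64792691443627 0.02895536924730674
edge yaw -134.81898461495234 0.029151953609312168
0.169 side [299.3 168.6] top [291. 202.]
0.119 side [299.5 185.3] top [292.7 203.1]
0.035 side [300.  211.4] top [295.1 204.8]
0.003 side [300.2 220.7] top [295.9 205.3]
side grip [293 151  30  13 227] [309.63876652 157.49339207]
side grip [290 166  18  26 313] [299.13099042 177.85942492]
handles [0.613 0.031 0.08 ] [ 0.396 -0.104  0.08 ] 0.25515138418072536 [ 0.50465329 -0.03662483  0.08      ]
ring ((0.5076407194137573, -0.03584961220622063), 0.05720406770706177) [ 0.50745095 -0.03613898]
x yaw by pieces -57.72123392905897 by handles -58.06821150962911
tray [array([0.739, 0.43 ]), array([0.409, 0.393]), array([0.43 , 0.201]), array([0.761, 0.237])]
bottles [array([0.644, 0.375]), array([0.659, 0.286])]
```

```bash
python3 - <<'E'
from h import *
a=cv2.imread('pics/top0.png').astype(np.float32)
b=cv2.resize(a[185:220,275:310],None,fx=8,fy=8,interpolation=cv2.INTER_CUBIC)
s=cv2.GaussianBlur(b[:,:,2]-b[:,:,0],(0,0),3)
for k in(.35,.5,.65):
    m=(s>s.max()*k).astype(np.uint8)
    cn=max(cv2.findContours(m,0,1)[0],key=cv2.contourArea);r=cv2.minAreaRect(cn)
    print(k,[275+(r[0][0]-3.5)/8,185+(r[0][1]-3.5)/8],np.array(r[1])/8,r[2])
E
```

```text
0.35 [291.46131896972656, 202.13962173461914] [12.46251202 11.52571201] 47.48955535888672
0.5 [291.4222984313965, 202.09628295898438] [11.88347721 11.12544155] 46.84760665893555
0.65 [291.25507164001465, 201.92053604125977] [11.15184975 10.65637875] 48.6522216796875
```

Request:
move_arm([
  [[0.8, -0.8, 0], -0.5, 1],
  [[0.8, -0.8, 0], -0.5, 1],
  [[0.8, -0.8, 0], -0.5, 1],
  [[0.8, -0.8, 0], -0.5, 1],
  [[0.5, -0.7, 0], -0.5, 1],
  [[0.5, -0.7, 0], -0.5, 1],
  [[0.4, -0.5, 0], -0.5, 1],
  [[0.3, -0.3, 0], -0.5, 1],
  [[0, 0, 0], 0, 1],
  [[0, 0, 0], 0, 1],
], newtons=70)

```text
clock: 1.3
tcp_pos: [0.5048, 0.3632, 0.2103]
tcp_rot: [[-0.0, -0.699, -0.715], [0.0, -0.715, 0.699], [-1.0, 0.0, 0.0]]
force: [0.5, 0.7, -0.5]
gripper_width: 1.001
```

Request:
move_arm([
  [[0.34, -0.36, 0], -0.6, 1],
  [[0, 0, 0], 0, 1],
  [[0, 0, -0.4], 0, 1],
  [[0, 0, -0.4], 0, 1],
  [[0, 0, -0.4], 0, 1],
  [[0, 0, -0.3], 0, 1],
  [[0, 0, -0.1], 0, 1],
  [[0, 0, 0], 0, 1],
  [[0, 0, 0], 0, 1],
  [[0, 0, 0], 0, 1],
])

```text
clock: 2.3
tcp_pos: [0.5219, 0.3462, 0.1314]
tcp_rot: [[0.001, -0.735, -0.678], [0.001, -0.678, 0.735], [-1.0, -0.002, 0.0]]
force: [-0.3, 0.6, 0.5]
gripper_width: 1.005
```

```bash
python3 - <<'E'
from h import *
t=cam('top');s=cam('side')
o=np.zeros((600,800,3),np.uint8)
o[:,:400]=cv2.resize(t['image'][140:260,250:330],None,fx=5,fy=5)
o[:,400:]=cv2.resize(s['image'][110:230,260:340],None,fx=5,fy=5)
cv2.imwrite('pics/g1.png',np.clip(o*1.5,0,255).astype(np.uint8))
E
```

```text
(no output)
```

View pics/g1.png

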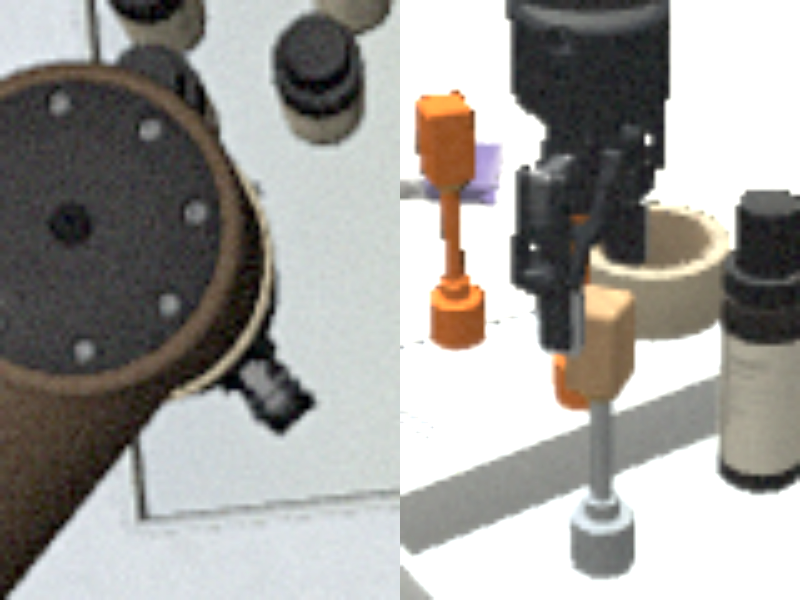

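The crop shows the fingers straddling the grip: near finger at (565,330), far finger behind, with the grip at (600,345). This matches the geometry, so I'll close.

Request:
move_arm([
  [[0, 0, -0.06], 0, -0.3],
  [[0, 0, 0], 0, -1],
  [[0, 0, 0], 0, -1],
  [[0, 0, 0], 0, -1],
  [[0, 0, 0], 0, -1],
  [[0, 0, 0], 0, -1],
  [[0, 0, 0], 0, -1],
  [[0, 0, 0], 0, -1],
  [[0, 0, 0], 0, -1],
  [[0, 0, 0], 0, -1],
], newtons=80)

```text
clock: 3.4
tcp_pos: [0.5219, 0.3458, 0.1277]
tcp_rot: [[0.001, -0.735, -0.678], [0.001, -0.678, 0.735], [-1.0, -0.001, -0.0]]
force: [0.1, 0.5, 4.3]
gripper_width: 0.331
```

Request:
move_arm([
  [[0, 0, 0.4], 0, -1],
  [[0, 0, 0.5], 0, -1],
  [[0, 0, 0.5], 0, -1],
  [[0, 0, 0.5], 0, -1],
  [[0, 0, 0.5], 0, -1],
  [[0, -0.2, 0], 0, -1],
  [[0, -0.4, 0], 0, -1],
  [[-0.1, -0.5, 0], 0, -1],
  [[0, -0.5, 0], 0, -1],
  [[0, -0.5, 0], 0, -1],
])

```text
clock: 4.4
tcp_pos: [0.515, 0.2379, 0.2451]
tcp_rot: [[-0.003, -0.736, -0.677], [-0.002, -0.677, 0.736], [-1.0, 0.004, 0.001]]
force: [0.3, -0.6, -3.0]
gripper_width: 0.333
```

Request:
move_arm([
  [[-0.1, -0.6, 0], 0, -1],
  [[0, -0.6, 0], 0, -1],
  [[-0.1, -0.6, 0], 0, -1],
  [[0, -0.6, 0], 0, -1],
  [[0, -0.6, 0], 0, -1],
  [[0, -0.6, 0], 0, -1],
  [[0, -0.6, 0], 0, -1],
  [[0, -0.5, 0], 0, -1],
  [[0, -0.4, 0], 0, -1],
  [[0, 0, 0], 0, -1],
])

```text
clock: 5.4
tcp_pos: [0.5043, -0.0174, 0.2454]
tcp_rot: [[-0.004, -0.737, -0.675], [-0.001, -0.675, 0.737], [-1.0, 0.003, 0.002]]
force: [0.0, -0.3, -3.6]
gripper_width: 0.333
```

```bash
python3 - <<'E'
from h import *
t=cam('top');s=cam('side')
st=env.read_state();print(st['tcp_pos'])
o=np.zeros((600,800,3),np.uint8)
o[:560,:800]=cv2.resize(s['image'][190:358,280:520],None,fx=10/3,fy=10/3)
cv2.imwrite('pics/b1.png',np.clip(o*1.4,0,255).astype(np.uint8))
p=st['tcp_pos']
for d in(-.125,-.093): print(proj(s,p+[0,0,d]))
E
```

```text
[ 0.50508109 -0.01559214  0.24580696]
[377.75739483 278.72624599]
[379.51489829 266.6694816 ]
```

View pics/b1.png

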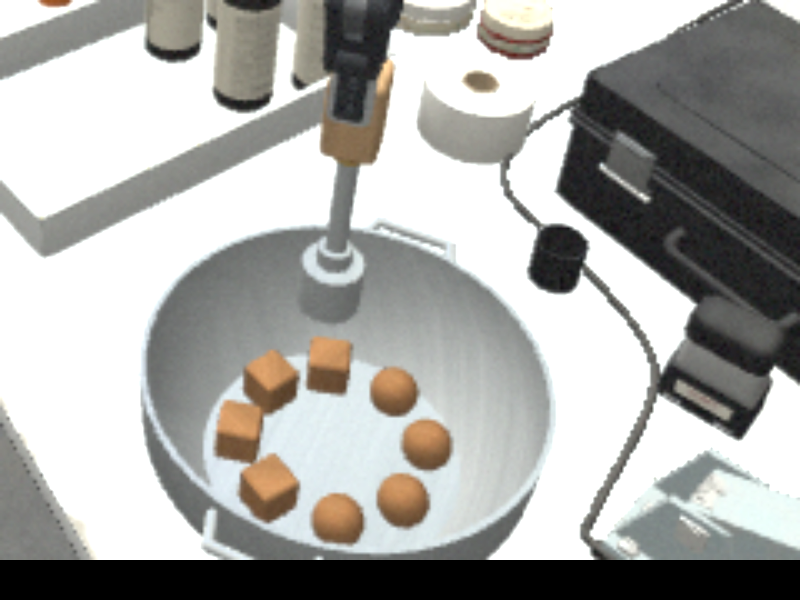

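Request:
move_arm([
  [[0.04, -0.4, 0], 0, -1],
  [[0, 0, 0], 0, -1],
  [[0, 0, -0.3], 0, -1],
  [[0, 0, -0.4], 0, -1],
  [[0, 0, -0.4], 0, -1],
  [[0, 0, -0.4], 0, -1],
  [[0, 0, -0.3], 0, -1],
  [[0, 0, -0.2], 0, -1],
  [[0, 0, -0.1], 0, -1],
  [[0, 0, 0], 0, -1],
])

```text
clock: 6.5
tcp_pos: [0.5083, -0.0343, 0.1418]
tcp_rot: [[-0.001, -0.735, -0.678], [-0.0, -0.678, 0.735], [-1.0, 0.001, 0.001]]
force: [0.6, -1.1, -1.3]
gripper_width: 0.333
```

```bash
python3 - <<'E'
from h import *
s=cam('side');st=env.read_state();p=st['tcp_pos'];print(p,st['force'])
o=cv2.resize(s['image'][250:370,310:470],None,fx=5,fy=5)
for d in(-.125,-.093):
    u=proj(s,p+[0,0,d]);cv2.circle(o,tuple(int(v) for v in (u-[310,250])*5),3,(0,255,0),-1)
cv2.imwrite('pics/b2.png',np.clip(o*1.4,0,255).astype(np.uint8))
E
```

```text
[ 0.50872201 -0.03424785  0.14246697] [-0.18864074 -0.33802909 -2.94646264]
```

View pics/b2.png

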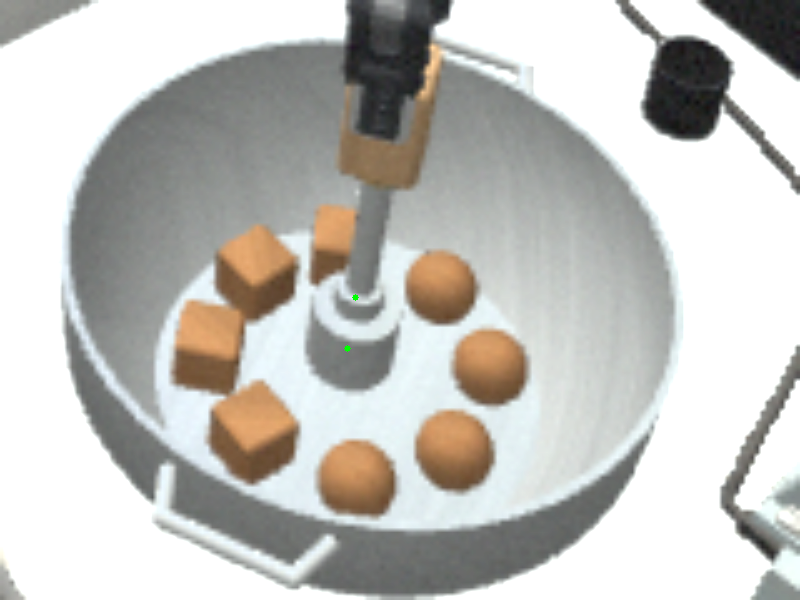

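The foot is centred low in the bowl at (350,340) with the pieces still in their ring. I'll work out the round's shifts.

```bash
cat > st.py <<'E'
from h import *
import sys
C=np.array([.507,-.036])
def plan(pts,p):
    w=[C+r/1000*np.array([np.cos(np.radians(a)),np.sin(np.radians(a))]) for r,a in pts]
    d=np.diff(np.vstack([p[:2],w]),axis=0)/.05
    print(d.round(2).tolist())
E
python3 - <<'E'
from st import *
p=env.read_state()['tcp_pos'];print(p)
plan([(12,10),(22,-5),(30,-20),(37,-36),(43,-53),(47,-71),(47,-89),(47,-107),(47,-125),(47,-143)],p)
f=lambda a:[(47,a-18*i) for i in range(11)]
for a in(-143,37): plan(f(a)[1:],C+.047*np.array([np.cos(np.radians(a)),np.sin(np.radians(a))]))
E
```

```text
[ 0.50872201 -0.03424785  0.14246697]
[[0.2, 0.01], [0.2, -0.08], [0.13, -0.17], [0.03, -0.23], [-0.08, -0.25], [-0.21, -0.2], [-0.29, -0.05], [-0.29, 0.04], [-0.26, 0.13], [-0.21, 0.2]]
[[-0.14, 0.26], [-0.05, 0.29], [0.04, 0.29], [0.13, 0.26], [0.2, 0.21], [0.26, 0.14], [0.29, 0.05], [0.29, -0.04], [0.26, -0.13], [0.21, -0.2]]
[[0.14, -0.26], [0.05, -0.29], [-0.04, -0.29], [-0.13, -0.26], [-0.2, -0.21], [-0.26, -0.14], [-0.29, -0.05], [-0.29, 0.04], [-0.26, 0.13], [-0.21, 0.2]]
```

Request:
move_arm([
  [[0.2, 0.01, -0.06], 0, -1],
  [[0.2, -0.08, -0.05], 0, -1],
  [[0.13, -0.17, 0], 0, -1],
  [[0.03, -0.23, 0], 0, -1],
  [[-0.08, -0.25, 0], 0, -1],
  [[-0.21, -0.2, 0], 0, -1],
  [[-0.29, -0.05, 0], 0, -1],
  [[-0.29, 0.04, 0], 0, -1],
  [[-0.26, 0.13, 0], 0, -1],
  [[-0.21, 0.2, 0], 0, -1],
])

```text
clock: 7.55
tcp_pos: [0.4681, -0.0639, 0.1371]
tcp_rot: [[0.001, -0.736, -0.677], [0.0, -0.677, 0.736], [-1.0, -0.001, -0.0]]
force: [0.1, 0.3, -2.5]
gripper_width: 0.332
```

Request:
move_arm([
  [[-0.14, 0.26, 0], 0, -1],
  [[-0.05, 0.29, 0], 0, -1],
  [[0.04, 0.29, 0], 0, -1],
  [[0.13, 0.26, 0], 0, -1],
  [[0.2, 0.21, 0], 0, -1],
  [[0.26, 0.14, 0], 0, -1],
  [[0.29, 0.05, 0], 0, -1],
  [[0.29, -0.04, 0], 0, -1],
  [[0.26, -0.13, 0], 0, -1],
  [[0.21, -0.2, 0], 0, -1],
])

```text
clock: 8.55
tcp_pos: [0.5454, -0.0089, 0.1363]
tcp_rot: [[-0.001, -0.736, -0.677], [-0.0, -0.677, 0.736], [-1.0, 0.001, 0.0]]
force: [-1.2, -0.5, -2.1]
gripper_width: 0.329
```

```bash
python3 - <<'E'
from h import *
s=cam('side');st=env.read_state();p=st['tcp_pos'];print(p,st['force'],st['ft_torque'])
r=p[:2]-[.507,-.036];print(np.hypot(*r),np.degrees(np.arctan2(r[1],r[0])))
o=cv2.resize(s['image'][250:370,310:470],None,fx=5,fy=5)
for d in(-.125,-.093):
    u=proj(s,p+[0,0,d]);cv2.circle(o,tuple(int(v) for v in (u-[310,250])*5),3,(0,255,0),-1)
cv2.imwrite('pics/b3.png',np.clip(o*1.4,0,255).astype(np.uint8))
E
```

```text
[ 0.54652318 -0.01018822  0.13633832] [ 3.0980284  -0.03236329 -1.90838047] [ 0.18538631 -0.36364603 -0.0040314 ]
0.047205191040149676 33.147727666307496
```

View pics/b3.png

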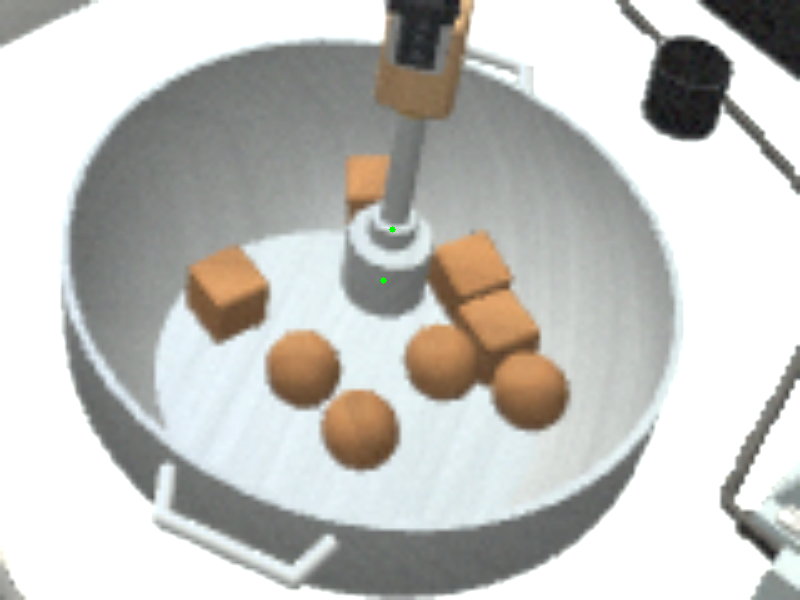

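Tracking is within a millimetre, all eight pieces are in the bowl, and they are already mixing: two blocks at (480,300) on the ball side. I'll go on for two and a half more rounds.

Request:
move_arm([
  [[0.14, -0.26, 0], 0, -1],
  [[0.05, -0.29, 0], 0, -1],
  [[-0.04, -0.29, 0], 0, -1],
  [[-0.13, -0.26, 0], 0, -1],
  [[-0.2, -0.21, 0], 0, -1],
  [[-0.26, -0.14, 0], 0, -1],
  [[-0.29, -0.05, 0], 0, -1],
  [[-0.29, 0.04, 0], 0, -1],
  [[-0.26, 0.13, 0], 0, -1],
  [[-0.21, 0.2, 0], 0, -1],
])

```text
clock: 9.6
tcp_pos: [0.4682, -0.0638, 0.137]
tcp_rot: [[0.0, -0.735, -0.678], [0.0, -0.678, 0.735], [-1.0, -0.0, -0.0]]
force: [-0.4, 0.4, -2.2]
gripper_width: 0.333
```

Request:
move_arm([
  [[-0.14, 0.26, 0], 0, -1],
  [[-0.05, 0.29, 0], 0, -1],
  [[0.04, 0.29, 0], 0, -1],
  [[0.13, 0.26, 0], 0, -1],
  [[0.2, 0.21, 0], 0, -1],
  [[0.26, 0.14, 0], 0, -1],
  [[0.29, 0.05, 0], 0, -1],
  [[0.29, -0.04, 0], 0, -1],
  [[0.26, -0.13, 0], 0, -1],
  [[0.21, -0.2, 0], 0, -1],
])

```text
clock: 10.6
tcp_pos: [0.5454, -0.0088, 0.1363]
tcp_rot: [[-0.001, -0.736, -0.677], [-0.0, -0.677, 0.736], [-1.0, 0.001, 0.0]]
force: [0.4, -1.0, -2.1]
gripper_width: 0.333
```

Request:
move_arm([
  [[0.14, -0.26, 0], 0, -1],
  [[0.05, -0.29, 0], 0, -1],
  [[-0.04, -0.29, 0], 0, -1],
  [[-0.13, -0.26, 0], 0, -1],
  [[-0.2, -0.21, 0], 0, -1],
  [[-0.26, -0.14, 0], 0, -1],
  [[-0.29, -0.05, 0], 0, -1],
  [[-0.29, 0.04, 0], 0, -1],
  [[-0.26, 0.13, 0], 0, -1],
  [[-0.21, 0.2, 0], 0, -1],
])

```text
clock: 11.6
tcp_pos: [0.4683, -0.0638, 0.137]
tcp_rot: [[0.001, -0.735, -0.678], [0.0, -0.678, 0.735], [-1.0, -0.001, -0.0]]
force: [-0.2, -0.6, -1.6]
gripper_width: 0.333
```

Request:
move_arm([
  [[-0.14, 0.26, 0], 0, -1],
  [[-0.05, 0.29, 0], 0, -1],
  [[0.04, 0.29, 0], 0, -1],
  [[0.13, 0.26, 0], 0, -1],
  [[0.2, 0.21, 0], 0, -1],
  [[0.26, 0.14, 0], 0, -1],
  [[0.29, 0.05, 0], 0, -1],
  [[0.29, -0.04, 0], 0, -1],
  [[0.26, -0.13, 0], 0, -1],
  [[0.21, -0.2, 0], 0, -1],
])

```text
clock: 12.6
tcp_pos: [0.5455, -0.0088, 0.1364]
tcp_rot: [[-0.001, -0.736, -0.677], [-0.0, -0.677, 0.736], [-1.0, 0.001, 0.0]]
force: [-0.6, -0.1, -2.7]
gripper_width: 0.328
```

Request:
move_arm([
  [[0.14, -0.26, 0], 0, -1],
  [[0.05, -0.29, 0], 0, -1],
  [[-0.04, -0.29, 0], 0, -1],
  [[-0.13, -0.26, 0], 0, -1],
  [[-0.2, -0.21, 0], 0, -1],
  [[-0.26, -0.14, 0], 0, -1],
  [[-0.1, 0, 0], 0, -1],
  [[0, 0, 0], 0, -1],
  [[0, 0, 0], 0, -1],
  [[0, 0, 0], 0, -1],
])

```text
clock: 13.6
tcp_pos: [0.5176, -0.08, 0.137]
tcp_rot: [[0.001, -0.735, -0.678], [0.0, -0.678, 0.735], [-1.0, -0.0, -0.0]]
force: [0.4, 0.6, -3.1]
gripper_width: 0.33
```

```bash
python3 - <<'E'
from h import *
s=cam('side');t=cam('top');st=env.read_state();p=st['tcp_pos'];print(p,st['force'],st['clock'])
o=np.zeros((600,800,3),np.uint8)
o=cv2.resize(s['image'][250:370,310:470],None,fx=5,fy=5)
for d in(-.125,-.093):
    u=proj(s,p+[0,0,d]);cv2.circle(o,tuple(int(v) for v in (u-[310,250])*5),3,(0,255,0),-1)
C=np.array([.507,-.036]);R=.056
cv2.line(o,*[tuple(int(v) for v in (proj(s,[*(C+k*np.array([.848,.53])),.006])-[310,250])*5) for k in(-.07,.07)],(255,0,0),1)
cv2.imwrite('pics/b4.png',np.clip(o*1.4,0,255).astype(np.uint8))
E
```

```text
[ 0.51750831 -0.08004177  0.1367662 ] [-0.14189812 -0.14675354 -2.64553158] 13.7
```

View pics/b4.png

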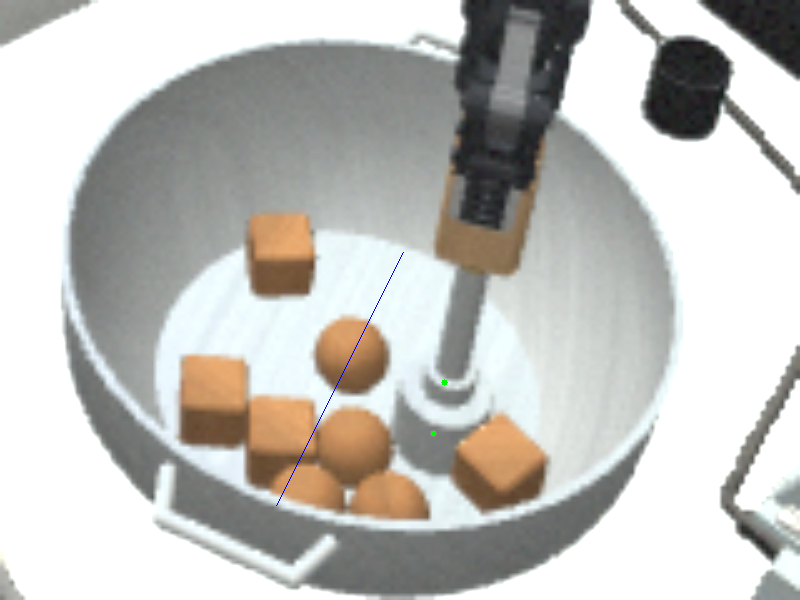

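Well mixed: a block at (500,460) and balls at (350,445) and (390,495) are on the ball side of the blue line, and all eight pieces are inside. About 2.7 rounds are done, so one more half round and then lift.

Request:
move_arm([
  [[-0.29, -0.02, 0], 0, -1],
  [[-0.28, 0.07, 0], 0, -1],
  [[-0.25, 0.16, 0], 0, -1],
  [[-0.19, 0.22, 0], 0, -1],
  [[-0.11, 0.27, 0], 0, -1],
  [[-0.02, 0.29, 0], 0, -1],
  [[0.07, 0.28, 0], 0, -1],
  [[0.16, 0.25, 0], 0, -1],
  [[0.22, 0.19, 0], 0, -1],
  [[0.27, 0.11, 0], 0, -1],
])

```text
clock: 14.7
tcp_pos: [0.4972, 0.0116, 0.1368]
tcp_rot: [[0.0, -0.735, -0.678], [0.0, -0.678, 0.735], [-1.0, -0.0, -0.0]]
force: [-0.8, -0.0, -2.5]
gripper_width: 0.332
```

Request:
move_arm([
  [[0, 0, 0], 0, -1],
  [[0, 0, 0.1], 0, -1],
  [[0, 0, 0.2], 0, -1],
  [[0, 0, 0.3], 0, -1],
  [[0, 0, 0.4], 0, -1],
  [[0, 0, 0.5], 0, -1],
  [[0, 0, 0.5], 0, -1],
  [[0, 0, 0.3], 0, -1],
  [[0, 0, 0.1], 0, -1],
  [[0, 0, 0], 0, -1],
])

```text
clock: 15.7
tcp_pos: [0.4962, 0.0104, 0.2577]
tcp_rot: [[0.002, -0.736, -0.677], [0.001, -0.677, 0.736], [-1.0, -0.002, -0.001]]
force: [-1.0, -0.5, -3.0]
gripper_width: 0.33
```

```bash
python3 - <<'E'
from h import *
s=cam('side');t=cam('top');st=env.read_state();p=st['tcp_pos'];print(p,st['clock'])
a=cv2.resize(s['image'][190:370,310:470],(533,600))
b=cv2.resize(t['image'][155:260,390:480],None,fx=2.9,fy=2.9)
o=np.zeros((600,800,3),np.uint8);o[:,:533]=a;o[:b.shape[0],533:533+b.shape[1]]=b[:,:267]
for d in(-.125,-.093,0):
    u=proj(s,p+[0,0,d]);cv2.circle(o,tuple(int(v) for v in (u-[310,190])*3.333),3,(0,255,0),-1)
C=np.array([.507,-.036])
cv2.line(o,*[tuple(int(v) for v in (proj(s,[*(C+k*np.array([.848,.53])),.006])-[310,190])*3.333) for k in(-.07,.07)],(255,0,0),1)
cv2.imwrite('pics/b5.png',np.clip(o*1.4,0,255).astype(np.uint8))
E
```

```text
[0.49548273 0.01034011 0.25611131] 15.8
```

View pics/b5.png

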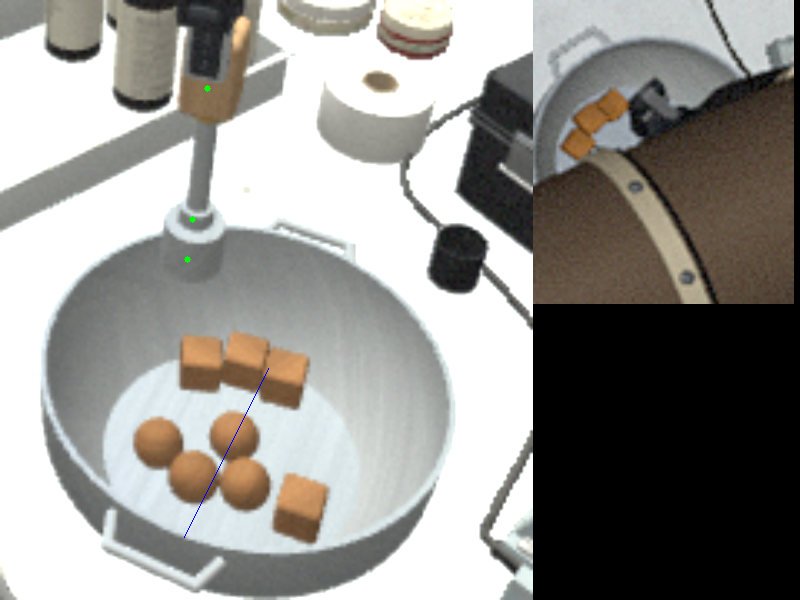

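All eight pieces are in the bowl. The left half holds balls (158,440) and (193,478) with a block at (200,362), so it is mixed. I'll carry the stirrer back to its spot.

Request:
move_arm([
  [[0, 0.2, 0], 0, -1],
  [[0, 0.4, 0], 0, -1],
  [[0.1, 0.5, 0], 0, -1],
  [[0.1, 0.5, 0], 0, -1],
  [[0.1, 0.5, 0], 0, -1],
  [[0.1, 0.5, 0], 0, -1],
  [[0.1, 0.5, 0], 0, -1],
  [[0, 0.5, 0], 0, -1],
  [[0, 0.5, 0], 0, -1],
  [[0, 0.5, 0], 0, -1],
])

```text
clock: 16.8
tcp_pos: [0.5205, 0.2419, 0.2556]
tcp_rot: [[-0.002, -0.735, -0.678], [-0.001, -0.678, 0.735], [-1.0, 0.002, 0.0]]
force: [0.5, -0.4, -3.3]
gripper_width: 0.331
```

Request:
move_arm([
  [[0, 0.5, 0], 0, -1],
  [[0, 0.5, 0], 0, -1],
  [[0, 0.5, 0], 0, -1],
  [[0, 0.4, 0], 0, -1],
  [[0, 0.3, 0], 0, -1],
  [[0, 0.1, 0], 0, -1],
  [[0, 0, 0], 0, -1],
  [[0, 0, 0], 0, -1],
  [[0, 0, 0], 0, -1],
  [[0, 0, 0], 0, -1],
])

```text
clock: 17.8
tcp_pos: [0.5213, 0.3548, 0.2571]
tcp_rot: [[0.0, -0.736, -0.677], [0.0, -0.677, 0.736], [-1.0, -0.0, -0.0]]
force: [0.4, 0.3, -2.8]
gripper_width: 0.331
```

Request:
move_arm([
  [[0, -0.18, -0.2], 0, -1],
  [[0, 0, -0.4], 0, -1],
  [[0, 0, -0.5], 0, -1],
  [[0, 0, -0.5], 0, -1],
  [[0, 0, -0.4], 0, -1],
  [[0, 0, -0.2], 0, -1],
  [[0, 0, -0.14], 0, -1],
  [[0, 0, -0.06], 0, -1],
  [[0, 0, 0], 0, -1],
  [[0, 0, 0], 0, -1],
])

```text
clock: 18.8
tcp_pos: [0.5215, 0.3469, 0.1377]
tcp_rot: [[0.001, -0.735, -0.678], [0.001, -0.678, 0.735], [-1.0, -0.001, -0.0]]
force: [-1.4, -0.1, -2.5]
gripper_width: 0.33
```

Request:
move_arm([
  [[0, 0, -0.03], 0, -1],
  [[0, 0, 0], 0, -1],
  [[0, 0, -0.03], 0, -1],
  [[0, 0, 0], 0, -1],
  [[0, 0, -0.02], 0, -1],
  [[0, 0, 0], 0, -1],
  [[0, 0, 0], 0, -1],
  [[0, 0, 0], 0, -1],
  [[0, 0, 0], 0, -1],
  [[0, 0, 0], 0, -1],
])

```text
clock: 19.8
tcp_pos: [0.5211, 0.3466, 0.1328]
tcp_rot: [[0.0, -0.735, -0.678], [0.0, -0.678, 0.735], [-1.0, -0.0, 0.0]]
force: [0.3, 0.2, -2.1]
gripper_width: 0.331
```

Request:
move_arm([
  [[0, 0, -0.03], 0, -1],
  [[0, 0, 0], 0, -1],
  [[0, 0, -0.02], 0, -1],
  [[0, 0, 0], 0, -1],
  [[0, 0, 0], 0, -1],
  [[0, 0, 0], 0, -1],
  [[0, 0, 0], 0, -1],
  [[0, 0, 0], 0, -1],
  [[0, 0, 0], 0, -1],
  [[0, 0, 0], 0, -1],
])

```text
clock: 20.8
tcp_pos: [0.5211, 0.3465, 0.1303]
tcp_rot: [[-0.0, -0.735, -0.678], [0.0, -0.678, 0.735], [-1.0, 0.0, 0.0]]
force: [0.4, -1.1, -2.9]
gripper_width: 0.331
```

Request:
move_arm([
  [[0, 0, -0.03], 0, -1],
  [[0, 0, 0], 0, -1],
  [[0, 0, -0.02], 0, -1],
  [[0, 0, 0], 0, -1],
  [[0, 0, 0], 0, -1],
  [[0, 0, 0], 0, -1],
  [[0, 0, 0], 0, -1],
  [[0, 0, 0], 0, -1],
  [[0, 0, 0], 0, -1],
  [[0, 0, 0], 0, -1],
])

```text
clock: 21.8
tcp_pos: [0.5211, 0.3466, 0.1278]
tcp_rot: [[0.0, -0.735, -0.678], [0.0, -0.678, 0.735], [-1.0, -0.0, 0.0]]
force: [-0.2, -0.1, -2.7]
gripper_width: 0.336
```

Request:
move_arm([
  [[0, 0, -0.02], 0, -1],
  [[0, 0, 0], 0, -1],
  [[0, 0, 0], 0, -1],
  [[0, 0, 0], 0, -1],
  [[0, 0, 0], 0, -1],
  [[0, 0, 0], 0, -1],
  [[0, 0, 0], 0, -1],
  [[0, 0, 0], 0, -1],
  [[0, 0, 0], 0, -1],
  [[0, 0, 0], 0, -1],
])

```text
clock: 22.8
tcp_pos: [0.5215, 0.3467, 0.1276]
tcp_rot: [[0.001, -0.735, -0.678], [0.0, -0.678, 0.735], [-1.0, -0.001, -0.0]]
force: [-1.3, -1.2, 5.6]
gripper_width: 0.331
```

Contact (+5.6 N). Open slowly and wait.

Request:
move_arm([
  [[0, 0, 0], 0, -0.2],
  [[0, 0, 0], 0, -0.1],
  [[0, 0, 0], 0, 0.1],
  [[0, 0, 0], 0, 0.4],
  [[0, 0, 0], 0, 0.7],
  [[0, 0, 0], 0, 1],
  [[0, 0, 0], 0, 1],
  [[0, 0, 0], 0, 1],
  [[0, 0, 0], 0, 1],
  [[0, 0, 0], 0, 1],
], newtons=20)

```text
clock: 23.8
tcp_pos: [0.5211, 0.3465, 0.1268]
tcp_rot: [[-0.0, -0.735, -0.678], [-0.0, -0.678, 0.735], [-1.0, 0.0, -0.0]]
force: [1.1, -0.4, 0.2]
gripper_width: 1.001
```

Request:
move_arm([
  [[0, 0, 0.2], 0, 1],
  [[0, 0, 0.3], 0, 1],
  [[0, 0, 0.4], 0, 1],
  [[0, 0, 0.5], 0, 1],
  [[0, 0, 0.5], 0, 1],
  [[0, 0, 0.3], 0, 1],
  [[0, 0, 0], 0, 1],
  [[-0.4, 0.4, 0], 0, 1],
  [[-0.5, 0.5, 0], 0, 1],
  [[-0.5, 0.5, 0], 0, 1],
])

```text
clock: 24.8
tcp_pos: [0.4503, 0.4167, 0.2364]
tcp_rot: [[-0.0, -0.736, -0.677], [-0.0, -0.677, 0.736], [-1.0, 0.001, 0.0]]
force: [-0.1, 1.4, 0.5]
gripper_width: 0.999
```

Request:
move_arm([
  [[-0.5, 0.5, 0], 0, 1],
  [[-0.5, 0.5, 0], 0, 1],
  [[-0.5, 0.5, 0], 0, 1],
  [[-0.5, 0.5, 0], 0, 1],
  [[-0.4, 0.4, 0], 0, 1],
  [[0, 0, 0], 0, 1],
  [[0, 0, 0], 0, 1],
  [[0, 0, 0], 0, 1],
  [[0, 0, 0], 0, 1],
  [[0, 0, 0], 0, 1],
])

```text
clock: 25.8
tcp_pos: [0.3318, 0.536, 0.2369]
tcp_rot: [[0.0, -0.736, -0.677], [0.0, -0.677, 0.736], [-1.0, -0.0, 0.0]]
force: [0.2, -0.6, 0.4]
gripper_width: 0.998
```

```bash
python3 - <<'E'
from h import *
s=cam('side','sf.png');t=cam('top','tf.png')
o=np.zeros((600,800,3),np.uint8)
o[:,:400]=cv2.resize(t['image'][115:265,250:350],None,fx=4,fy=4)
o[:315,400:700]=cv2.resize(t['image'][155:260,380:480],None,fx=3,fy=3)
o[315:600,400:800]=cv2.resize(s['image'][130:272,240:440],None,fx=2,fy=2.007)
cv2.imwrite('pics/f.png',np.clip(o*1.4,0,255).astype(np.uint8))
E
```

```text
(no output)
```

View pics/f.png

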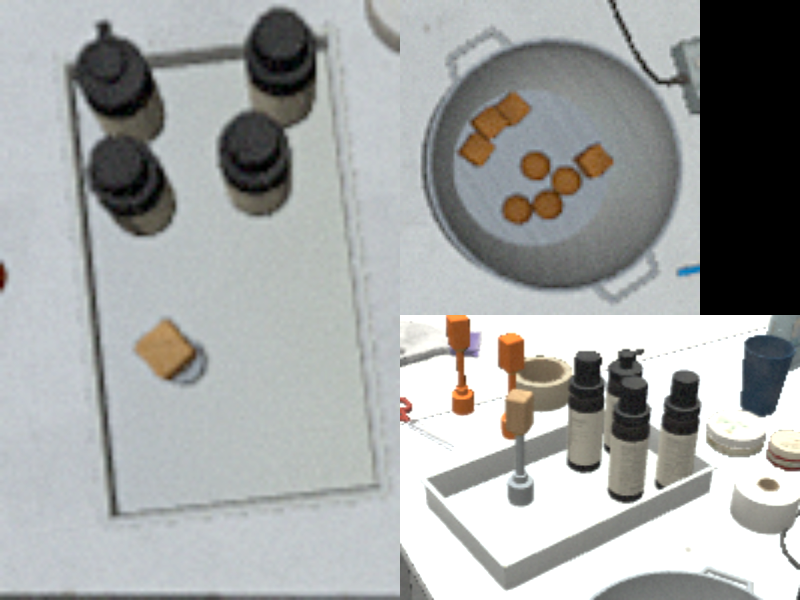

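The stirrer stands upright in the tray at (165,350), the bottles are undisturbed, and all pieces are in the bowl and mixed: a ball at (517,208) sits on the block side, and a block at (594,160) on the ball side. Handing in.

```bash
python3 -c "
from h import *
print(order.close_job())"
```

```text
the job is handed in; nothing more can be done
None
```

I took the wooden-gripped stirrer from the tray, lowered its foot to about 5 mm above the bowl floor and stirred a little over three clockwise rounds at 47 mm radius. I then stood it back at its starting place in the tray, let go and drew the arm away, handing in at about 26 s on the clock.

The last pictures show:
- **Stirrer:** upright on the tray floor with the gripper clear of it.
- **Bottles:** all standing.
- **Pieces:** all eight in the bowl and mixed. At least one ball lies on the block side with three blocks, and one block lies on the ball side with the other balls.

No check failed. The side view had suggested the stirrer slipped about 3 mm in the grip. When I set it down, though, it touched the tray within 1 mm of the height at which I had picked it up.

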